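# Load and start the repair-kit blister sealer

## Robot

A 6-joint arm with a two-finger parallel gripper is mounted at the origin on the work surface. World frame = base frame: x ahead of the robot, y to its left, z up, the work surface at z = 0. Lengths are in m, angles in rad, forces in N, time in s.
With the tool pointing down it reaches from about 0.275 to 0.825 m from the base axis. Payload 4.9 kg.
Tool frame: the origin (TCP) lies midway between the tips of the shut fingers; the grasp point (between the pads) lies 19 mm behind it (bot.grip_depth is the distance from the TCP to the grasp point, in m); z points along the fingers, y is the line along which they close (so a half turn about z gives the same grasp; the last joint's range is limited). The gripper opens to 85 mm and grips with 20 to 120 N. Pads are 22 mm wide; open, the fingers measure 114 mm over their backs; the gripper's body (76 mm by 85 mm) begins 54 mm behind the grasp point. The pads swing forward as they close: fully open they stand 13 mm farther back than shut.
Start: joints at [0.991, 0.326, -0.193, 1.052, 0, 1.437], TCP at [0.237, 0.496, 0.231] pointing down, gripper open.
Joint ranges: [-2.65, 2.65], [-0.97, 1.79], [-1.3, 1.35], [-1.93, 2.1], [-1.47, 1.37], [-3.14, 3.14]. Speed limits (rad/s): [2.57, 2.57, 3.14, 3.14, 3.14, 3.14].

## Interface

Orientations are given as a unit quaternion [w, x, y, z].
In Python, from cell import bot gives the robot as it stands. Calls block until the motion is done:
- bot.move_pose(position, orientation): joint-space move of the TCP to a pose.
- bot.move_linear(position, speed=0.15, rotation=None, until_force=None): straight line of the TCP; rotation=None keeps the orientation; speed is the mean speed in m/s. With until_force (N) it stops when the force on the tool has changed by that much, and returns True; else False.
- bot.goto_joints(angles): joint-space move.
- bot.set_gripper(opening, grasp_force=None): opening from 0.0 (shut) to 1.0 (fully open); grasp_force is the grip in N (None keeps the last); returns when the fingers have stopped.
- bot.wait(seconds).
- bot.solve_ik(position, orientation): joint angles nearest the present ones, or None.
- bot.camera(name): name is "scene" or "top"; returns the picture (420x560x3 uint8, red, green, blue); there is no depth.
- bot.calibration(name): a dict with "mtx" (3x3 intrinsics, pixels), "extrinsics" (4x4, takes a point from world to camera coordinates). Camera axes: x right, y down, z forward; pixel columns grow to the right and rows downward; lengths in m; the calibration is good to about 2 mm. A picture is of the moment at which its call begins. calibration takes no time and is no camera call.
A pose or a line that the arm cannot do raises bot.PlanningError and nothing moves.
- bot.close_job(): hands the job in; it is judged then, once.
Trained networks look in the newest picture that a camera, given by its name, has taken for a name from the list of things; names that differ only in an ending like _2 or _b are one class to them, and where a whole thing is asked for, a point or a joint stands for the part that bears it (a point fixed in the world has none). Each returns a list of dicts, best first, with "confidence" (0 to 1); they miss things now and then, are a little off and sometimes report something else, mostly with a low value. They report only what shows in the picture. A call takes as long as a camera call. They do not tell look-alikes from the thing itself.
- bot.search_frame(camera, thing): "bbox" ([left, top, width, height] in pixels, round what is visible of it).
Readings, each from a call of its own:
- bot.read_clock(): time.
- bot.read_joint_positions(): joint angles.
- bot.read_joint_vel(): joint speeds.
- bot.read_joint_efforts(): joint torques, N m.
- bot.read_position(): TCP position.
- bot.read_tool_rot(): TCP orientation.
- bot.read_ft_force(): force on the tool from outside, world axes, zero at the start.
- bot.read_moment(): the same for the moment, N m.
- bot.read_gripper_width(): opening from 0.0 (shut) to 1.0 (fully open).
- bot.read_finger_force(): force on a finger pad.
Only numpy, scipy, OpenCV 4.12 (cv2) and the standard library are available. Lean on these libraries where they do the work, as an engineer would, in place of code of your own. Each camera call takes 0.05 s, during which the arm holds its last target. There are 200 camera calls.

## Task

Seal the next batch of sewing repair kits: draw the sealer's tray fully out to its front stop, slide every roll of tape off its spindle and lay it flat in a round nest of the tray, and lay every square tin flat in a square nest. With everything seated down in its nest, push the tray fully home under the sealing head and then press the start button right down. Leave the tray home with everything still in its nest, and do not disturb the jar, the scissors or the pincushion.

Things in the scene. Friction and masses are not known exactly. Their poses are not given: they have to be found in the camera images.
- tray (a joint): the sealer's sliding aluminium tray (190 x 280 mm, top 42 mm above the table): 0 = fully home under the sealing head, against the rear stop; grows to 0.18 m as it is drawn straight out towards the sealer's front (the sealer's own -x) to the front stop. It slides with about 3 N of friction and stays where it is left
- sealer: bench blister-pack sealer, fixed: grey base plate 400 (x) x 350 (y) mm, 20 mm thick, with a white sealing head (bridge) across its rear, 95 to 140 mm above the table; the head's front face is 45 mm towards +x of the origin. Origin on the table under the middle of the machine; its x axis runs along the tray's travel, from the front (handle) to the head
- handle (a point): middle of the tray's handle: a black horizontal round bar 14 mm thick and 130 mm long, parallel to the sealer's y, 100 mm above the table, 27 mm in front of the tray's front edge, open above and to both sides (75 mm tall posts under the bar 55 mm either side of the middle); moves with the tray
- round1 (a point): centre of the floor of round nest 1 (of three in a row along y in the front half of the tray): 70 mm across, 8 mm deep, flat floor 34 mm above the table; moves with the tray. z up
- round2 (a point): centre of the floor of round nest 2 (of three in a row along y in the front half of the tray): 70 mm across, 8 mm deep, flat floor 34 mm above the table; moves with the tray. z up
- round3 (a point): centre of the floor of round nest 3 (of three in a row along y in the front half of the tray): 70 mm across, 8 mm deep, flat floor 34 mm above the table; moves with the tray. z up
- square1 (a point): centre of the floor of square nest 1 (of three in a row along y in the rear half of the tray): 67 x 67 mm with sides along the sealer's x and y, 8 mm deep, flat floor 34 mm above the table; moves with the tray. z up
- square2 (a point): centre of the floor of square nest 2 (of three in a row along y in the rear half of the tray): 67 x 67 mm with sides along the sealer's x and y, 8 mm deep, flat floor 34 mm above the table; moves with the tray. z up
- square3 (a point): centre of the floor of square nest 3 (of three in a row along y in the rear half of the tray): 67 x 67 mm with sides along the sealer's x and y, 8 mm deep, flat floor 34 mm above the table; moves with the tray. z up
- start (a joint): white round start button (32 mm across) on the grey control box at the sealer's front right: 0 = up, 0.006 m = fully down, about 5 N, springs back
- start_top (a point): centre of the top of the start button, 67 mm above the table when up; pressed straight down
- rack: wooden tape rack, fixed: board 70 x 270 x 15 mm with three upright wooden spindles, 20 mm thick, rising 60 mm above the board, at 95, 0 and -95 mm along its y. Origin under the middle of the board
- roll1: wound roll of white seam tape: ring 64 mm across, 28 mm hole, 26 mm tall, 70 g; lies at first on the rack's board around one of the spindles. Origin at its very centre, z along the hole's axis; either face may be up. May be absent
- roll2: wound roll of white seam tape: ring 64 mm across, 28 mm hole, 26 mm tall, 70 g; lies at first on the rack's board around one of the spindles. Origin at its very centre, z along the hole's axis; either face may be up. May be absent
- roll3: wound roll of white seam tape: ring 64 mm across, 28 mm hole, 26 mm tall, 70 g; lies at first on the rack's board around one of the spindles. Origin at its very centre, z along the hole's axis; either face may be up. May be absent
- tin1: flat square steel tin, closed, 62 x 62 x 20 mm, 80 g, lying flat on the table at first. Origin at its very centre, z through its flat faces (either may be up), x and y along its sides. May be absent
- tin2: flat square steel tin, closed, 62 x 62 x 20 mm, 80 g, lying flat on the table at first. Origin at its very centre, z through its flat faces (either may be up), x and y along its sides. May be absent
- tin3: flat square steel tin, closed, 62 x 62 x 20 mm, 80 g, lying flat on the table at first. Origin at its very centre, z through its flat faces (either may be up), x and y along its sides. May be absent
- jar: bystander: glass jar of pens, 72 mm across, about 170 mm tall over the pens; origin under its middle
- scissors: bystander: fabric scissors lying on the table, about 200 mm long along x; origin near the pivot
- pincushion: bystander: round red pincushion, 72 mm across, 42 mm tall; origin under its middle
Not all that is in view belongs to the job. Leave any yellow look-alike of the roll3 alone.

How it is judged:
On the way, in this order (a step that is already met when the one before it is completed fails the run):
1. the tray is drawn out to its front stop (within 6 mm) (value of joint tray above 0.174 m), for 0.2 s.
2. every roll lies seated in a round nest and every tin in a square nest (within 6 mm, flat on the nest's floor), let go, with the tray still drawn out (((horizontal distance between roll1 and round1 below 0.006 m and z of roll1 in the frame of round1 between 0.004 and 0.0165 m and angle between the z axis of roll1 and the z axis of round1, either way round below 0.08 rad) or (horizontal distance between roll1 and round2 below 0.006 m and z of roll1 in the frame of round2 between 0.004 and 0.0165 m and angle between the z axis of roll1 and the z axis of round2, either way round below 0.08 rad) or (horizontal distance between roll1 and round3 below 0.006 m and z of roll1 in the frame of round3 between 0.004 and 0.0165 m and angle between the z axis of roll1 and the z axis of round3, either way round below 0.08 rad)) and ((horizontal distance between roll2 and round1 below 0.006 m and z of roll2 in the frame of round1 between 0.004 and 0.0165 m and angle between the z axis of roll2 and the z axis of round1, either way round below 0.08 rad) or (horizontal distance between roll2 and round2 below 0.006 m and z of roll2 in the frame of round2 between 0.004 and 0.0165 m and angle between the z axis of roll2 and the z axis of round2, either way round below 0.08 rad) or (horizontal distance between roll2 and round3 below 0.006 m and z of roll2 in the frame of round3 between 0.004 and 0.0165 m and angle between the z axis of roll2 and the z axis of round3, either way round below 0.08 rad)) and ((horizontal distance between roll3 and round1 below 0.006 m and z of roll3 in the frame of round1 between 0.004 and 0.0165 m and angle between the z axis of roll3 and the z axis of round1, either way round below 0.08 rad) or (horizontal distance between roll3 and round2 below 0.006 m and z of roll3 in the frame of round2 between 0.004 and 0.0165 m and angle between the z axis of roll3 and the z axis of round2, either way round below 0.08 rad) or (horizontal distance between roll3 and round3 below 0.006 m and z of roll3 in the frame of round3 between 0.004 and 0.0165 m and angle between the z axis of roll3 and the z axis of round3, either way round below 0.08 rad)) and ((horizontal distance between tin1 and square1 below 0.006 m and z of tin1 in the frame of square1 between 0.004 and 0.0135 m and angle between the z axis of tin1 and the z axis of square1, either way round below 0.08 rad) or (horizontal distance between tin1 and square2 below 0.006 m and z of tin1 in the frame of square2 between 0.004 and 0.0135 m and angle between the z axis of tin1 and the z axis of square2, either way round below 0.08 rad) or (horizontal distance between tin1 and square3 below 0.006 m and z of tin1 in the frame of square3 between 0.004 and 0.0135 m and angle between the z axis of tin1 and the z axis of square3, either way round below 0.08 rad)) and ((horizontal distance between tin2 and square1 below 0.006 m and z of tin2 in the frame of square1 between 0.004 and 0.0135 m and angle between the z axis of tin2 and the z axis of square1, either way round below 0.08 rad) or (horizontal distance between tin2 and square2 below 0.006 m and z of tin2 in the frame of square2 between 0.004 and 0.0135 m and angle between the z axis of tin2 and the z axis of square2, either way round below 0.08 rad) or (horizontal distance between tin2 and square3 below 0.006 m and z of tin2 in the frame of square3 between 0.004 and 0.0135 m and angle between the z axis of tin2 and the z axis of square3, either way round below 0.08 rad)) and ((horizontal distance between tin3 and square1 below 0.006 m and z of tin3 in the frame of square1 between 0.004 and 0.0135 m and angle between the z axis of tin3 and the z axis of square1, either way round below 0.08 rad) or (horizontal distance between tin3 and square2 below 0.006 m and z of tin3 in the frame of square2 between 0.004 and 0.0135 m and angle between the z axis of tin3 and the z axis of square2, either way round below 0.08 rad) or (horizontal distance between tin3 and square3 below 0.006 m and z of tin3 in the frame of square3 between 0.004 and 0.0135 m and angle between the z axis of tin3 and the z axis of square3, either way round below 0.08 rad)) and linear speed of each of roll1, roll2, roll3, tin1, tin2, tin3 below 0.03 m/s and value of joint tray above 0.14 m), for 0.2 s.
3. the tray is fully home (within 4 mm of its rear stop) with everything seated (value of joint tray below 0.004 m and ((horizontal distance between roll1 and round1 below 0.006 m and z of roll1 in the frame of round1 between 0.004 and 0.0165 m and angle between the z axis of roll1 and the z axis of round1, either way round below 0.08 rad) or (horizontal distance between roll1 and round2 below 0.006 m and z of roll1 in the frame of round2 between 0.004 and 0.0165 m and angle between the z axis of roll1 and the z axis of round2, either way round below 0.08 rad) or (horizontal distance between roll1 and round3 below 0.006 m and z of roll1 in the frame of round3 between 0.004 and 0.0165 m and angle between the z axis of roll1 and the z axis of round3, either way round below 0.08 rad)) and ((horizontal distance between roll2 and round1 below 0.006 m and z of roll2 in the frame of round1 between 0.004 and 0.0165 m and angle between the z axis of roll2 and the z axis of round1, either way round below 0.08 rad) or (horizontal distance between roll2 and round2 below 0.006 m and z of roll2 in the frame of round2 between 0.004 and 0.0165 m and angle between the z axis of roll2 and the z axis of round2, either way round below 0.08 rad) or (horizontal distance between roll2 and round3 below 0.006 m and z of roll2 in the frame of round3 between 0.004 and 0.0165 m and angle between the z axis of roll2 and the z axis of round3, either way round below 0.08 rad)) and ((horizontal distance between roll3 and round1 below 0.006 m and z of roll3 in the frame of round1 between 0.004 and 0.0165 m and angle between the z axis of roll3 and the z axis of round1, either way round below 0.08 rad) or (horizontal distance between roll3 and round2 below 0.006 m and z of roll3 in the frame of round2 between 0.004 and 0.0165 m and angle between the z axis of roll3 and the z axis of round2, either way round below 0.08 rad) or (horizontal distance between roll3 and round3 below 0.006 m and z of roll3 in the frame of round3 between 0.004 and 0.0165 m and angle between the z axis of roll3 and the z axis of round3, either way round below 0.08 rad)) and ((horizontal distance between tin1 and square1 below 0.006 m and z of tin1 in the frame of square1 between 0.004 and 0.0135 m and angle between the z axis of tin1 and the z axis of square1, either way round below 0.08 rad) or (horizontal distance between tin1 and square2 below 0.006 m and z of tin1 in the frame of square2 between 0.004 and 0.0135 m and angle between the z axis of tin1 and the z axis of square2, either way round below 0.08 rad) or (horizontal distance between tin1 and square3 below 0.006 m and z of tin1 in the frame of square3 between 0.004 and 0.0135 m and angle between the z axis of tin1 and the z axis of square3, either way round below 0.08 rad)) and ((horizontal distance between tin2 and square1 below 0.006 m and z of tin2 in the frame of square1 between 0.004 and 0.0135 m and angle between the z axis of tin2 and the z axis of square1, either way round below 0.08 rad) or (horizontal distance between tin2 and square2 below 0.006 m and z of tin2 in the frame of square2 between 0.004 and 0.0135 m and angle between the z axis of tin2 and the z axis of square2, either way round below 0.08 rad) or (horizontal distance between tin2 and square3 below 0.006 m and z of tin2 in the frame of square3 between 0.004 and 0.0135 m and angle between the z axis of tin2 and the z axis of square3, either way round below 0.08 rad)) and ((horizontal distance between tin3 and square1 below 0.006 m and z of tin3 in the frame of square1 between 0.004 and 0.0135 m and angle between the z axis of tin3 and the z axis of square1, either way round below 0.08 rad) or (horizontal distance between tin3 and square2 below 0.006 m and z of tin3 in the frame of square2 between 0.004 and 0.0135 m and angle between the z axis of tin3 and the z axis of square2, either way round below 0.08 rad) or (horizontal distance between tin3 and square3 below 0.006 m and z of tin3 in the frame of square3 between 0.004 and 0.0135 m and angle between the z axis of tin3 and the z axis of square3, either way round below 0.08 rad))), for 0.2 s.
4. the start button is pressed down (more than 4 mm) with the tray home (value of joint tray below 0.004 m and value of joint start above 0.004 m), for 0.05 s.
At the end, for the whole second after the job is handed in: the tray is within 4 mm of fully home; every roll lies at rest in a round nest and every tin in a square nest, centred within 6 mm, flat (within 0.08 rad) and down on the nest's floor (within 3.5 mm); the start button is up again (all of step 3 and value of joint start below 0.002 m and linear speed of each of roll1, roll2, roll3, tin1, tin2, tin3 below 0.03 m/s); the robot touches nothing.
It fails at once if the jar was moved more than 30 mm (distance of jar from where it was at the start of the episode above 0.03 m).
It fails at once if the scissors was moved more than 30 mm (distance of scissors from where it was at the start of the episode above 0.03 m).
It fails at once if the pincushion was moved more than 30 mm (distance of pincushion from where it was at the start of the episode above 0.03 m).
Of roll1, roll2, roll3 only 2 to 3 are there at a start; the rules pass over those that are not, and their reading is None.
Of tin1, tin2, tin3 only 2 to 3 are there at a start; the rules pass over those that are not, and their reading is None.
At some moment in a run one of tin1, tin2, tin3 may be knocked a few centimetres aside while the robot is not near it.
Once in a run the grip may slacken for a moment while it holds something.
It also fails if it takes over 210 s, if anything falls off the work surface, if the arm or the gripper's body presses on something with over 40 N, if the wrist force passes 120 N, or if a joint passes its speed limit or range.

## Working session

There is one attempt and no reset: what is moved stays moved. The work goes in short steps, each a Python script; the robot and the scene stay as the last script left them, time stands still between calls to the robot, and variables do not carry over. Pictures are saved under pics/ and viewed, at most 14 in all, crops included, and the job is handed in when it is done.

```bash
mkdir -p pics; ls; python3 - <<'E'
from cell import bot
import cv2
for c in ("scene","top"):
    im=bot.camera(c); cv2.imwrite(f"pics/{c}0.png",cv2.resize(im[:,:,::-1],(784,588),interpolation=cv2.INTER_CUBIC))
    k=bot.calibration(c); print(c,k["mtx"].round(1).tolist(),k["extrinsics"].round(4).tolist())
    for t in ("roll1","tin1","handle","round1","square1","start_top","rack","jar","scissors","pincushion","sealer"):
        print(t,[(([round(float(v)) for v in d["bbox"]]),round(float(d["confidence"]),2)) for d in bot.search_frame(c,t)])
print(bot.read_clock(),bot.read_tool_rot())
E
```

```text
pics
scene [[446.6, 0.0, 282.5], [0.0, 446.6, 206.6], [0.0, 0.0, 1.0]] [[-0.8722, 0.489, -0.0064, 0.5628], [0.3882, 0.6844, -0.6171, -0.0602], [-0.2974, -0.5407, -0.7869, 1.5502], [0.0, 0.0, 0.0, 1.0]]
roll1 [([342, 192, 16, 16], 0.83), ([299, 196, 18, 19], 0.73), ([289, 178, 13, 19], 0.71), ([273, 158, 15, 19], 0.51)]
tin1 [([255, 217, 21, 22], 0.75), ([270, 155, 49, 65], 0.64), ([233, 162, 18, 16], 0.5)]
handle [([210, 130, 39, 25], 0.46), ([274, 159, 15, 21], 0.35), ([203, 206, 24, 51], 0.24)]
round1 [([300, 257, 80, 96], 0.85)]
square1 [([300, 257, 80, 99], 0.76)]
start_top [([317, 232, 8, 9], 0.59)]
rack [([268, 156, 49, 65], 0.57), ([232, 187, 24, 17], 0.54)]
jar [([205, 205, 26, 49], 0.84)]
scissors [([210, 129, 52, 28], 0.55)]
pincushion [([300, 258, 81, 96], 0.69), ([270, 158, 49, 63], 0.67), ([344, 217, 24, 20], 0.53)]
sealer [([230, 228, 190, 178], 0.81), ([301, 259, 82, 95], 0.26)]
top [[438.5, 0.0, 280.0], [0.0, 438.5, 208.3], [0.0, 0.0, 1.0]] [[0.0076, -1.0, 0.0021, -0.1309], [-0.9808, -0.0079, -0.1946, 0.5542], [0.1946, -0.0006, -0.9809, 1.1645], [0.0, 0.0, 0.0, 1.0]]
roll1 [([310, 234, 25, 24], 0.74), ([348, 238, 25, 22], 0.7), ([265, 284, 23, 18], 0.67), ([279, 227, 24, 26], 0.62), ([367, 186, 29, 30], 0.39)]
tin1 [([370, 186, 25, 31], 0.79), ([276, 175, 28, 31], 0.73), ([328, 172, 27, 26], 0.56)]
handle [([118, 168, 103, 59], 0.65)]
round1 [([118, 169, 102, 64], 0.64)]
square1 [([117, 168, 102, 63], 0.66)]
start_top [([116, 167, 102, 63], 0.56)]
rack [([274, 230, 98, 33], 0.64)]
jar [([282, 109, 31, 44], 0.86)]
scissors [([420, 185, 36, 68], 0.8), ([117, 170, 101, 61], 0.49)]
pincushion [([222, 261, 24, 22], 0.85), ([231, 220, 13, 10], 0.36)]
sealer [([100, 110, 151, 152], 0.66), ([116, 170, 103, 63], 0.18)]
1.2 [1.94937811e-06 2.21057862e-01 9.75260694e-01 1.22790837e-05]
```

View pics/scene0.png

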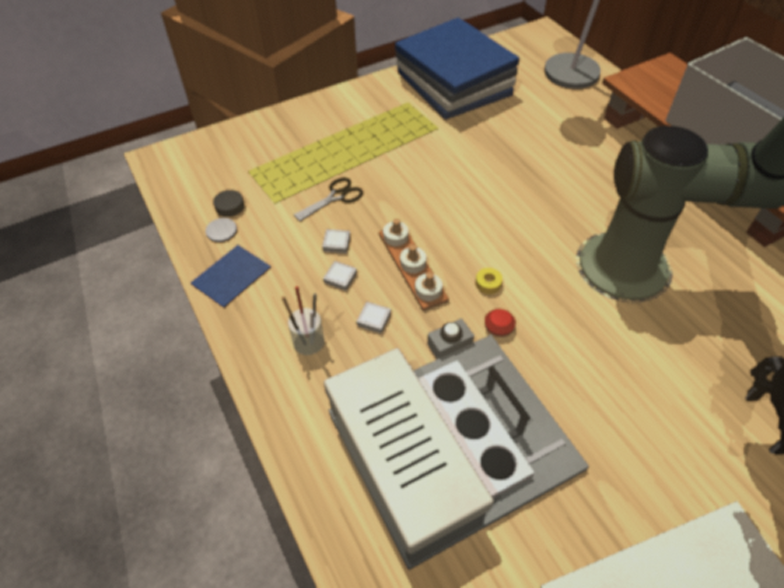

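View pics/top0.png

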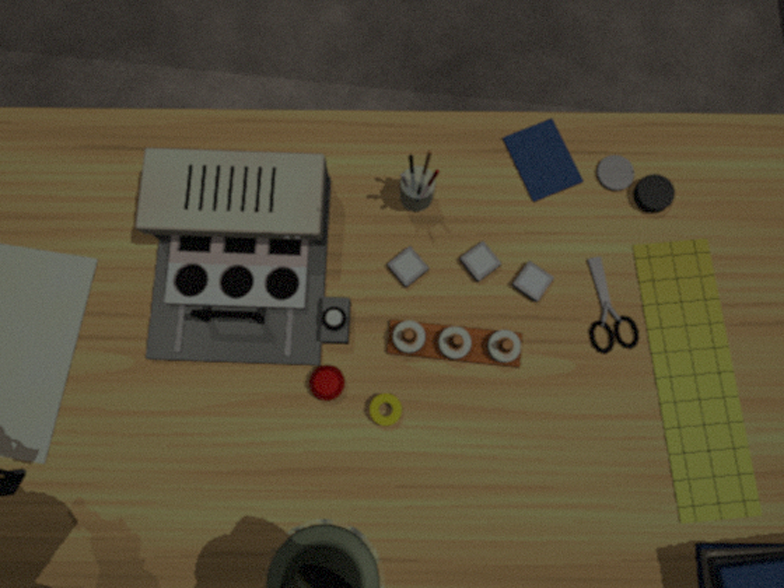

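Candidates for rolls (784‑px top picture): three white rings on spindles at (408,336), (455,342) and (505,346). The yellow ring at (386,409) and the flat white disc at (615,173) look similar but are not rolls. Tins: (408,267), (480,261), (532,281). Nothing else looks like a tin. The handle is at about (238,325), the button at (333,318), the pincushion at (327,382), the jar at (417,188) and the scissors at (610,310).

```bash
cat > h.py <<'E'
from cell import bot
import cv2, numpy as np
def shot(cam,n=3): return np.mean([bot.camera(cam).astype(float) for _ in range(n)],0)
def world(cam,px,z):
    k=bot.calibration(cam);K=np.array(k["mtx"]);E=np.array(k["extrinsics"]);R,t=E[:3,:3],E[:3,3]
    px=np.atleast_2d(px); d=(np.linalg.inv(K)@np.c_[px,np.ones(len(px))].T).T@R; c=-R.T@t
    return c+d*((z-c[2])/d[:,2])[:,None]
def pix(cam,P):
    k=bot.calibration(cam);E=np.array(k["extrinsics"]); q=np.atleast_2d(P)@E[:3,:3].T+E[:3,3]; q=q@np.array(k["mtx"]).T
    return q[:,:2]/q[:,2:]
def crop(im,u0,v0,w,h,s,name):
    c=np.clip(im[v0:v0+h,u0:u0+w,::-1],0,255).astype(np.uint8); cv2.imwrite("pics/"+name,cv2.resize(c,None,fx=s,fy=s,interpolation=cv2.INTER_CUBIC))
def down(yaw): # tool z down; tool y axis at angle yaw+90deg => closing direction; tool x at angle yaw
    return [0.0,float(np.cos(yaw/2)),float(np.sin(yaw/2)),0.0]
E
python3 - <<'E'
from h import *
im=shot("top",5); np.save("top0.npy",im)
crop(im,95,100,300,200,2.6,"c1.png")
k=bot.calibration("top");E=np.array(k["extrinsics"]);print("cam",-E[:3,:3].T@E[:3,3])
f=lambda u,v,z:world("top",[[u/1.4,v/1.4]],z)[0].round(3)
print("handle",f(238,318,.1),"btn",f(333,318,.067),"rolls",f(408,336,.041),f(455,342,.041),f(505,346,.041))
print("tins",f(408,267,.02),f(480,261,.02),f(532,281,.02),"jar",f(417,205,0),"pinc",f(327,382,.03),"sealer base corners",f(148,360,.02),f(321,363,.02))
print("round",f(190,281,.038),f(236,282,.038),f(282,284,.038))
E
```

```text
cam [ 0.31796747 -0.12590649  1.25036139]
handle [0.493 0.165 0.1  ] btn [ 0.5   -0.012  0.067] rolls [ 0.469 -0.159  0.041] [ 0.457 -0.252  0.041] [ 0.45  -0.351  0.041]
tins [ 0.614 -0.159  0.02 ] [ 0.628 -0.308  0.02 ] [ 0.587 -0.414  0.02 ] jar [ 0.755 -0.179  0.   ] pinc [ 0.378 -0.     0.03 ] sealer base corners [0.419 0.36  0.02 ] [0.416 0.014 0.02 ]
round [0.577 0.281 0.038] [0.576 0.188 0.038] [0.573 0.095 0.038]
```

View pics/c1.png

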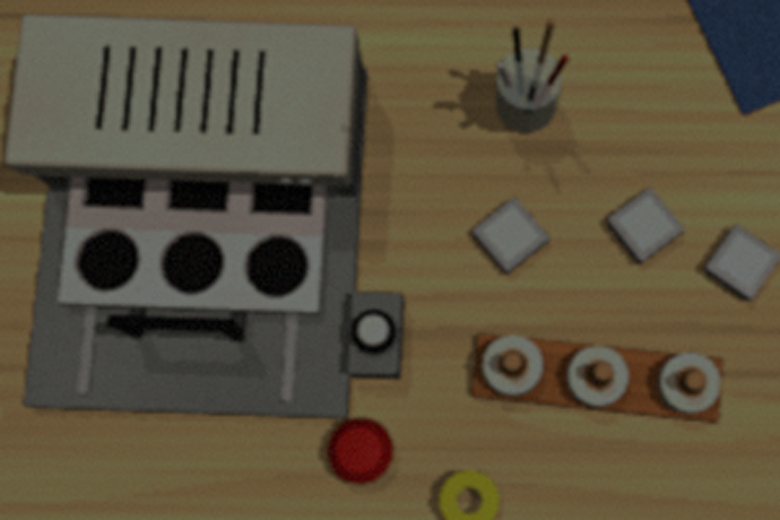

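```bash
cat >> h.py <<'E'
HOME=[0.991,0.326,-0.193,1.052,0,1.437]
def best_yaw(p,yaw):
    c=[]
    for y in (yaw,yaw+np.pi,yaw-np.pi):
        q=bot.solve_ik(list(p),down(y))
        if q is not None: c.append((abs(q[5]),y))
    return min(c)[1]
def over(p,yaw):
    y=best_yaw(p,yaw); bot.move_pose([float(v) for v in p],down(y)); return y
def lin(p,**k): return bot.move_linear([float(v) for v in p],**k)
E
python3 - <<'E'
from h import *
a=np.array
h=world("top",[[175/2.6+95,325/2.6+100]],.1)[0]; s=-0.022
print(h)
bot.set_gripper(.6)
over([h[0],h[1],.2],s+np.pi/2)
print(lin([h[0],h[1],.083],until_force=10,speed=.1))
bot.set_gripper(0,40); print(bot.read_gripper_width(),bot.read_position(),bot.read_clock())
d=a([np.cos(s),np.sin(s),0]); p=a(bot.read_position())
r=lin(p-d*.20,speed=.08,until_force=18)
print(r,bot.read_position(),bot.read_gripper_width(),bot.read_ft_force(),np.linalg.norm(a(bot.read_position())-p))
E
```

```text
[0.49863532 0.18522554 0.1       ]
False
0.1465509859822974 [0.49926312 0.18528216 0.08359382] 5.9833
True [0.40987749 0.18767604 0.08410848] 0.14544995892460227 [ 1.83420336 -1.19727582 -0.60605052] 0.08941916790850064
```

```bash
python3 - <<'E'
from h import *
a=np.array; s=-0.022; d=a([np.cos(s),np.sin(s),0])
for i in range(4):
    p=a(bot.read_position()); r=lin(p-d*(.312*0+p[0]-.295),speed=.06,until_force=22); q=a(bot.read_position())
    print(r,q,bot.read_gripper_width(),bot.read_ft_force(),bot.read_clock())
    if q[0]<.325 or p[0]-q[0]<.004: break
bot.set_gripper(.5); p=a(bot.read_position()); print(p); lin([p[0],p[1],.2]); bot.goto_joints(HOME)
im=shot("top",5); np.save("top1.npy",im); crop(im,95,100,300,200,2.6,"c2.png")
E
```

```text
True [0.40963692 0.18769638 0.0842697 ] 0.14122981485989336 [0.85830043 0.38732125 2.22124865] 7.725
[0.41045317 0.18756864 0.08432311]
```

View pics/c2.png

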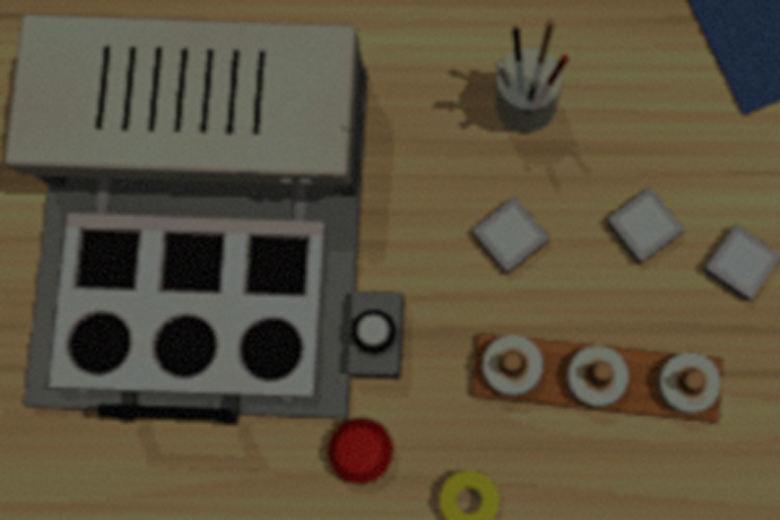

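Top view: the tray is at the front stop, with its rear edge clear of the head. The nests are dark: squares at crop (108,260), (193,262), (277,265) and rounds at (100,343), (185,346), (271,349). The tins are diamonds at (510,235), (645,224), (742,262), and the rolls are unmoved.

```bash
cat >> h.py <<'E'
def blobs(mask,lo,hi):
    n,l,s,c=cv2.connectedComponentsWithStats(mask.astype(np.uint8)); return [(c[i],s[i],l==i) for i in range(1,n) if lo<s[i][4]<hi]
def up(im,u0,v0,u1,v1,s=6):
    return cv2.resize(im[v0:v1,u0:u1].astype(np.float32),None,fx=s,fy=s,interpolation=cv2.INTER_CUBIC)
def topx(pts,u0,v0,s=6): return (np.asarray(pts,float)+.5)/s-.5+[u0,v0]
def tins(im,box=(270,150,410,225)):
    u0,v0,u1,v1=box; g=up(im,*box); sat=g.max(2)-g.min(2); m=(g.min(2)>85)&(sat<40)
    m=cv2.morphologyEx(m.astype(np.uint8),cv2.MORPH_OPEN,np.ones((13,13)))
    out=[]
    for c,s,k in blobs(m,6000,60000):
        cn=max(cv2.findContours(k.astype(np.uint8),0,1)[0],key=len)[:,0]
        w=world("top",topx(cn,u0,v0),.02)[:,:2]; r=cv2.minAreaRect((w*1000).astype(np.float32))
        out.append((np.array(r[0])/1000,np.array(r[1]),np.deg2rad(r[2])))
    return out
E
python3 - <<'E'
from h import *
im=np.load("top1.npy"); u0,v0,u1,v1=115,182,220,250
g=up(im,u0,v0,u1,v1)
for c,s,k in blobs(g.max(2)<38,1500,200000): print("dark",s[:4]//6+[u0,v0,0,0],s[4],world("top",[topx(c,u0,v0)],.042)[0].round(4))
for t in tins(im): print("tin",t[0].round(4),t[1].round(1),round(t[2],3))
# rolls: bright low-sat rings
u0,v0=268,220; g=up(im,268,220,385,270); m=(g.min(2)>75)&(g.max(2)-g.min(2)<45)
for c,s,k in blobs(m,2000,60000):
    cn=max(cv2.findContours(k.astype(np.uint8),0,1)[0],key=len)[:,0]; w=world("top",topx(cn,u0,v0),.041)[:,:2]
    cc,r=cv2.minEnclosingCircle((w*1000).astype(np.float32)); e=cv2.fitEllipse((w*1000).astype(np.float32)); print("roll",np.round(cc,1),round(r,1),np.round(e[0],1),np.round(e[1],1))
print(im[190,290],im[232,300])
for t in ((510,235),(645,224)): print(im[int(t[1]/2.6+100),int(t[0]/2.6+95)])
print("rolls px",im[int(340/2.6+100),int(510/2.6+95)])
E
```

```text
dark [124 188  23  22] 16460 [0.5804 0.2789 0.042 ]
dark [157 189  23  22] 16557 [0.5779 0.1872 0.042 ]
dark [190 190  23  22] 16491 [0.5752 0.0954 0.042 ]
dark [121 220  22  22] 14585 [0.4886 0.2812 0.042 ]
dark [154 221  23  23] 14655 [0.4861 0.1895 0.042 ]
dark [188 223  22  22] 14777 [0.4836 0.0979 0.042 ]
tin [ 0.6304 -0.3088] [56.9 58.1] 0.653
tin [ 0.6179 -0.159 ] [57.  57.5] 0.693
tin [ 0.5887 -0.4163] [57.6 58.8] 0.954
roll [ 469.9 -160.3] 31.8 [ 469.6 -160.4] [62.  62.6]
roll [ 458.5 -251.2] 31.6 [ 458.4 -251.3] [62.1 62.4]
roll [ 452.6 -349.5] 31.9 [ 452.4 -349.4] [62.  62.7]
[109.2 113.4 107.6] [102.   87.4  74.2]
[110.  113.  106.6]
[107.6 112.4 107.2]
rolls px [108.4 112.8 101.2]
```

```bash
python3 - <<'E'
from h import *
im=np.load("top1.npy")
u0,v0,u1,v1=115,182,220,250; g=up(im,u0,v0,u1,v1)
print(im[201,152].round(),im[199,168].round(), im[199,150:188].mean(1).round().tolist(), im[184:212,168].mean(1).round().tolist())
for th in (50,65,80):
  for c,s,k in blobs(g.mean(2)<th,1500,25000):
    cn=max(cv2.findContours(k.astype(np.uint8),0,1)[0],key=len)[:,0]; w=world("top",topx(cn,u0,v0),.042)[:,:2]*1000
    r=cv2.minAreaRect(w.astype(np.float32)); print(th,np.round(r[0],1),np.round(r[1],1),round(r[2],1),round(cv2.contourArea(w.astype(np.float32))))
# handle bar in y-z: dark strip
u0,v0=128,250; g=up(im,128,250,192,266); 
for c,s,k in blobs(g.mean(2)<45,1000,1e5):
    cn=max(cv2.findContours(k.astype(np.uint8),0,1)[0],key=len)[:,0]; w=world("top",topx(cn,u0,v0),.1)[:,:2]*1000
    r=cv2.minAreaRect(w.astype(np.float32)); print("bar",np.round(r[0],1),np.round(r[1],1),r[2])
E
```

```text
[109. 113. 110.] [10.  8.  3.] [111.0, 111.0, 109.0, 109.0, 110.0, 111.0, 100.0, 76.0, 42.0, 14.0, 11.0, 8.0, 11.0, 7.0, 12.0, 5.0, 13.0, 6.0, 7.0, 11.0, 9.0, 9.0, 10.0, 15.0, 6.0, 10.0, 8.0, 12.0, 4.0, 16.0, 48.0, 89.0, 112.0, 110.0, 110.0, 110.0, 110.0, 111.0] [94.0, 98.0, 99.0, 100.0, 89.0, 58.0, 23.0, 11.0, 11.0, 12.0, 13.0, 6.0, 11.0, 11.0, 9.0, 7.0, 13.0, 8.0, 5.0, 7.0, 14.0, 10.0, 8.0, 5.0, 18.0, 2.0, 11.0, 36.0]
50 [581.  279.5] [63.3 64.7] 88.2 3924
50 [578.3 187.5] [64.  64.3] 88.5 3934
50 [575.7  95.7] [63.5 64.2] 88.6 3924
50 [489.2 281.4] [64.6 65.7] 72.4 3313
50 [486.2 189.8] [65.4 65.1] 16.8 3318
50 [483.7  97.9] [65.5 65. ] 18.0 3337
65 [602.6 336.1] [13.6 58.4] 87.9 346
65 [629.8 155.6] [  6.4 155. ] 0.5 553
65 [581.  279.5] [65.2 66.8] 88.2 4194
65 [578.3 187.5] [66.1 66.4] 88.9 4211
65 [575.7  95.6] [65.7 66.3] 88.4 4194
65 [516.6  43.4] [  9.7 151.8] 88.7 729
65 [489.3 281.7] [66.9 67.4] 73.1 3528
65 [486.2 189.8] [67.2 67.1] 0.4 3525
65 [483.7  97.9] [67.2 66.8] 0.5 3537
80 [562.6 329.3] [139.5  17.9] 4.6 1228
80 [536.4 162.6] [193.  244.7] 0.5 2421
80 [581.4 279.6] [67.9 69.4] 88.1 4503
80 [578.5 187.5] [68.2 68.7] 89.2 4513
80 [576.   95.7] [68.2 68.5] 88.8 4489
80 [489.  281.8] [69.5 69.4] 77.7 3763
80 [486.3 190.1] [69.7 69.2] 7.4 3754
80 [483.7  98.1] [69.  69.1] 0.5 3753
bar [415.5 193. ] [155.9  29.8] 88.98344421386719
```

```bash
cat >> h.py <<'E'
S=-0.028
SQ=[(.5819,.2809),(.5792,.1886),(.5767,.0964)]; RD=[(.4898,.2830),(.4868,.1908),(.4843,.0987)]
ZT=.17
def near(yaw,p,ref):  # yaw equivalent (mod pi) close to joint-6-safe
    return best_yaw([p[0],p[1],ZT],yaw)
def grip(p,yaw,z,op,cl,f):
    bot.set_gripper(op); y=over([p[0],p[1],max(.09,z+.07)],yaw)
    hit=lin([p[0],p[1],z],speed=.12,until_force=12); bot.set_gripper(cl,f)
    return y,hit,bot.read_gripper_width(),np.array(bot.read_position())
def carry(q,ytool,ztop=ZT):
    p=bot.read_position(); lin([p[0],p[1],ztop],speed=.2); w=bot.read_gripper_width()
    y=best_yaw([q[0],q[1],ztop],ytool); lin([q[0],q[1],ztop],speed=.2,rotation=down(y)); return w,bot.read_gripper_width()
def release(q,z,op):
    hit=lin([q[0],q[1],z],speed=.06,until_force=10); pz=bot.read_position()[2]
    bot.set_gripper(op); bot.wait(.2); lin([q[0],q[1],ZT],speed=.25); return hit,pz
def probe(q,z0,f=6):
    bot.set_gripper(0); lin([q[0],q[1],z0+.03],speed=.2); h=lin([q[0],q[1],z0-.012],speed=.03,until_force=f); z=bot.read_position()[2]
    lin([q[0],q[1],ZT],speed=.25); return h,z
def do_tin(t,q):
    c,_,ang=t; ang=ang%(np.pi/2)
    y,h,w,p=grip(c,ang,.003,1.0,.6,30); print("squeeze1",h,w,p)
    bot.set_gripper(1.0); lin([p[0],p[1],.08],speed=.2)
    y,h,w,p=grip(c,ang+np.pi/2,.001,1.0,.6,60); print("squeeze2",h,w,p,"force",bot.read_finger_force())
    print("carry",carry(q,S+np.pi/2)); print("release",release(q,.001+.034+.006,w+.12)); print("probe",probe(q,.054),bot.read_clock())
E
python3 - <<'E'
from h import *
ts=tins(np.load("top1.npy")); t=min(ts,key=lambda t:-t[0][1]); do_tin(t,SQ[0])
bot.goto_joints(HOME); im=shot("top",5); np.save("top2.npy",im); crop(im,95,150,300,130,2.6,"c3.png")
for t in tins(im,(110,150,410,225)): print(t)
E
```

```text
squeeze1 False 0.7168764207514285 [ 0.61872789 -0.15927587  0.00421532]
squeeze2 False 0.7046943422432439 [ 0.61895011 -0.15936575  0.00246567] force 66.32673740386963
carry (0.7084790379487971, 0.7029676323242687)
release (False, np.float64(0.04131885366883896))
probe (True, np.float64(0.05407550801331283)) 29.625
(array([0.71068719, 0.20146498]), array([ 49.37182236, 346.61328125]), np.float64(0.008307448579785014))
(array([ 0.6303877 , -0.30899326]), array([56.81921387, 57.5534668 ]), np.float64(0.6386944060619891))
(array([0.59174066, 0.29317282]), array([57.55473328, 55.31692123]), np.float64(1.5238762220776625))
(array([ 0.58888177, -0.41632681]), array([57.7701416 , 58.85312653]), np.float64(0.9555714938924216))
```

View pics/c3.png

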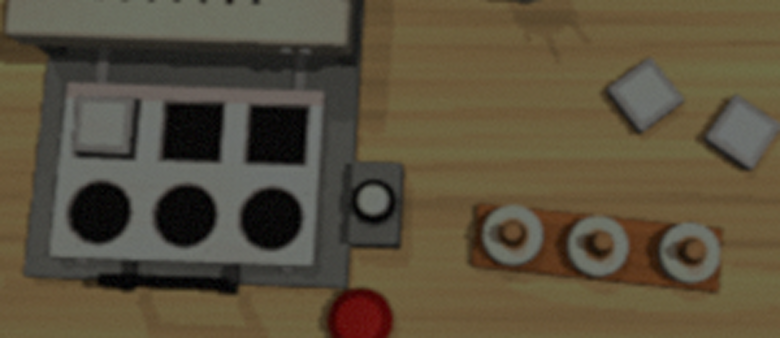

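Picture c3 shows tin 1 flat in square nest 1 at crop (103,125). The probe touched at 54.1 mm, so it is seated. The other tins are unmoved at (645,95) and (742,132).

```bash
python3 - <<'E'
from h import *
for q in (SQ[1],SQ[2]):
    ts=[t for t in tins(shot("top",3)) if abs(t[1]-57.5).max()<5]; print([ (t[0].round(4),round(t[2],3)) for t in ts])
    if not ts: break
    do_tin(max(ts,key=lambda t:t[0][1]),q); bot.goto_joints(HOME)
im=shot("top",5); np.save("top3.npy",im); crop(im,95,150,300,130,2.6,"c4.png")
E
```

```text
[(array([ 0.6305, -0.3091]), np.float64(0.641)), (array([ 0.5886, -0.416 ]), np.float64(0.962))]
squeeze1 False 0.7140014160816426 [ 0.63130025 -0.30963137  0.00437295]
squeeze2 False 0.7055522845918906 [ 0.63150253 -0.30978977  0.00261643] force 66.78550243377686
carry (0.7055640039642942, 0.7037829538853758)
release (False, np.float64(0.041279607670766924))
probe (True, np.float64(0.05409815169640599)) 51.1417
[(array([ 0.5886, -0.4163]), np.float64(0.948))]
squeeze1 False 0.7148648769940362 [ 0.58929177 -0.41695331  0.00439515]
squeeze2 False 0.7102104668377535 [ 0.58949913 -0.41709348  0.00266322] force 66.74630641937256
carry (0.7058872289188639, 0.7062059848110979)
release (False, np.float64(0.04130379173662281))
probe (True, np.float64(0.05406104282589839)) 72.8417
```

View pics/c4.png

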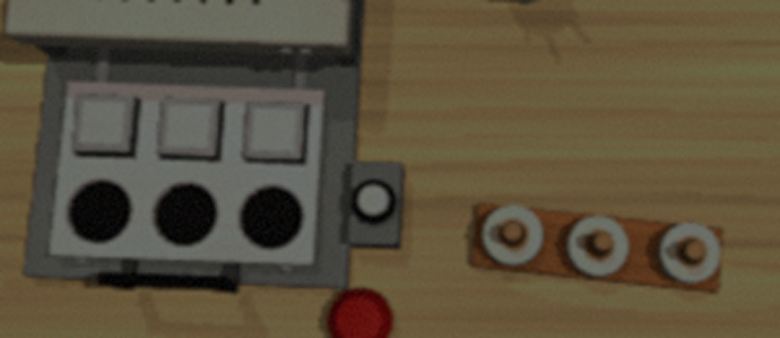

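Picture c4 shows all three tins in the square nests at crop (103,125), (190,127), (275,130). Next, the rolls.

```bash
cat >> h.py <<'E'
RY=-0.091
def do_roll(c,q):
    y,h,w,p=grip(c,RY+np.pi/2,.016,1.0,.6,60); print("grip",h,w,p,bot.read_finger_force())
    if p[2]>.03: raise SystemExit("blocked")
    dz=p[2]-.015
    print("carry",carry(q,S+np.pi/2)); print("release",release(q,dz+.034+.005,w+.12))
    a=.023*np.array([-np.sin(S),np.cos(S)]); print("probe",probe(np.array(q)+a,.06),probe(np.array(q)-a,.06),bot.read_clock())
E
python3 - <<'E'
from h import *
do_roll((.4696,-.1604),RD[0])
bot.goto_joints(HOME); im=shot("top",5); np.save("top4.npy",im); crop(im,95,150,300,130,2.6,"c5.png")
E
```

```text
grip False 0.7289825179918086 [ 0.47035405 -0.16075135  0.01760817] 63.519654124975204Traceback (most recent call last):
  File "<stdin>", line 2, in <module>
  File "h.py", line 68, in do_roll
    print("carry",carry(q,S+np.pi/2)); print("release",release(q,dz+.034+.005,w+.12))
                  ~~~~~^^^^^^^^^^^^^
  File "h.py", line 50, in carry
    y=best_yaw([q[0],q[1],ztop],ytool); lin([q[0],q[1],ztop],speed=.2,rotation=down(y)); return w,bot.read_gripper_width()
                                        ~~~^^^^^^^^^^^^^^^^^^^^^^^^^^^^^^^^^^^^^^^^^^^^
  File "h.py", line 24, in lin
    def lin(p,**k): return bot.move_linear([float(v) for v in p],**k)
                           ~~~~~~~~~~~~~~~^^^^^^^^^^^^^^^^^^^^^^^^^^^
cell.PlanningError: the arm cannot follow that straight line within its joint ranges
```

```bash
python3 - <<'E'
import re
s=open("h.py").read()
s=s.replace("lin([q[0],q[1],ztop],speed=.2,rotation=down(y)); return","over([q[0],q[1],ztop],ytool) if q[0]<.52 else lin([q[0],q[1],ztop],speed=.2,rotation=down(y)); return")
open("h.py","w").write(s)
E
python3 - <<'E'
from h import *
q=RD[0]; print(bot.read_position(),bot.read_gripper_width(),bot.read_finger_force())
print("carry",carry(q,S+np.pi/2)); print("release",release(q,.0026+.034+.005,.73+.12))
a=.023*np.array([-np.sin(S),np.cos(S)]); print("probe",probe(np.array(q)+a,.06),probe(np.array(q)-a,.06),bot.read_clock())
bot.goto_joints(HOME); im=shot("top",5); np.save("top4.npy",im); crop(im,95,150,300,130,2.6,"c5.png")
E
```

```text
[ 0.46966811 -0.16042198  0.16913797] 0.7286086026935049 65.29336050152779
carry (0.7289022041115947, 0.7268746239585501)
release (False, np.float64(0.041873192242644575))
probe (True, np.float64(0.06004288290069275)) (True, np.float64(0.06005440504761723)) 91.7833
```

View pics/c5.png

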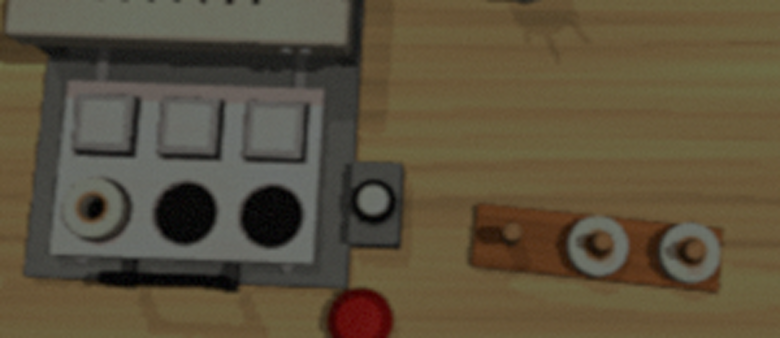

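Picture c5 shows roll 1 seated in round nest 1 at crop (97,208), with both probes at 60.0 mm. Two rolls remain at (597,245) and (689,252).

```bash
python3 - <<'E'
from h import *
do_roll((.4590,-.2516),RD[1])
do_roll((.4530,-.3499),RD[2])
bot.goto_joints(HOME); im=shot("top",5); np.save("top5.npy",im); crop(im,95,150,300,130,2.6,"c6.png")
E
```

```text
grip False 0.7304697582992016 [ 0.45971377 -0.25209811  0.01765773] 63.981393948197365
carry (0.7268757562921271, 0.7283805976751665)
release (False, np.float64(0.04191170556717134))
probe (True, np.float64(0.06004706127599186)) (True, np.float64(0.06003909830503604)) 110.4917
grip False 0.7358689061011873 [ 0.45311413 -0.35051107  0.0177196 ] 63.85608723387122
carry (0.7309921421810767, 0.7303703213481364)
release (False, np.float64(0.041935125614418534))
probe (True, np.float64(0.060053396278073906)) (True, np.float64(0.06004288064940125)) 125.875
```

View pics/c6.png

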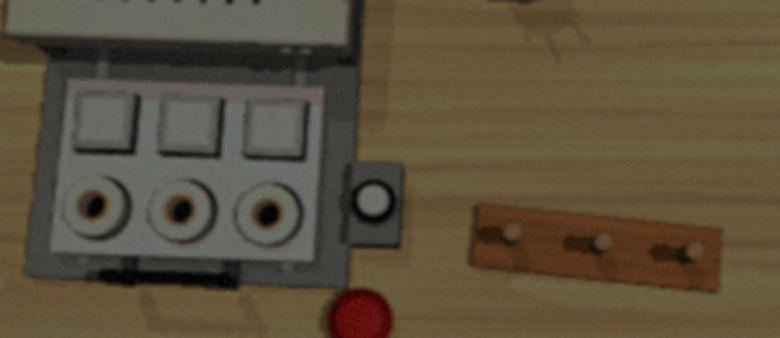

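Picture c6 shows all six parts seated: rolls at (97,205), (182,210), (268,213). Now I push the tray home.

```bash
python3 - <<'E'
from h import *
a=np.array; d=a([np.cos(S),np.sin(S),0])
bot.set_gripper(.6); over([.412,.1878,.2],S+np.pi/2); print(lin([.412,.1878,.083],until_force=10,speed=.1))
bot.set_gripper(0,60); p0=a(bot.read_position()); print(p0,bot.read_gripper_width())
for i in range(4):
    p=a(bot.read_position()); r=lin(p0+d*.2,speed=.06,until_force=25); q=a(bot.read_position())
    print(r,q,np.linalg.norm(q-p0),bot.read_gripper_width(),bot.read_ft_force())
    if np.linalg.norm(q-p)<.004: break
bot.set_gripper(.4); p=bot.read_position(); lin([p[0],p[1],.2]); bot.goto_joints(HOME)
im=shot("top",5); np.save("top6.npy",im); crop(im,95,100,300,200,2.6,"c7.png")
u0,v0=218,215; g=up(im,218,215,255,255)
for c,s,k in blobs((g.min(2)>120),500,20000): print("btn",world("top",[topx(c,u0,v0)],.067)[0],s[4])
print(bot.read_clock())
E
```

```text
False
[0.41289752 0.18789318 0.08364659] 0.1372940872149681
True [0.58916972 0.18308331 0.08370825] 0.17633781935177192 0.13639153900387482 [-1.05401707 -0.28773089  5.73305064]
True [0.58896067 0.18309974 0.08368577] 0.17612839235055244 0.13992042664281712 [-2.21121168 -0.29374433  7.04185372]
140.025
```

View pics/c7.png

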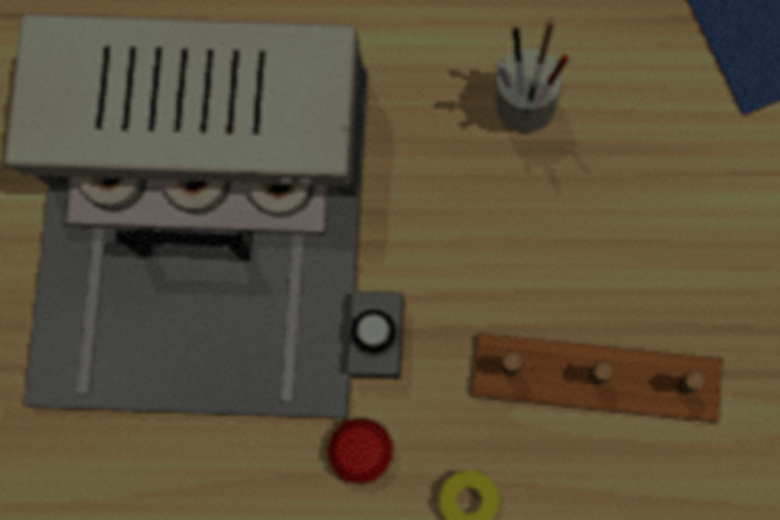

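Picture c7 shows the tray home with the handle at crop (185,240). Total travel matches the 0.18 m stroke. The button is at (373,330), and the jar and pincushion are unmoved.

```bash
python3 - <<'E'
from h import *
b=world("top",[[373/2.6+95,330/2.6+100]],.067)[0]; print(b)
bot.set_gripper(0); over([b[0],b[1],.15],S+np.pi/2); lin([b[0],b[1],.08],speed=.15)
print(lin([b[0],b[1],.058],speed=.02,until_force=14),bot.read_position(),bot.read_ft_force()); bot.wait(.3); print(bot.read_position())
lin([b[0],b[1],.2]); bot.goto_joints(HOME)
for c in ("top","scene"): im=shot(c,4); crop(im,*((95,100,300,200,2.6) if c=="top" else (220,140,200,200,3)),c+"_end.png")
print(bot.read_clock())
E
```

```text
[ 0.50015884 -0.01376913  0.067     ]
True [ 0.50015687 -0.01377575  0.06101839] [-1.42751279 -0.3896654   6.36320651]
[ 0.50016253 -0.01378151  0.06101712]
147.9083
```

View pics/scene_end.png

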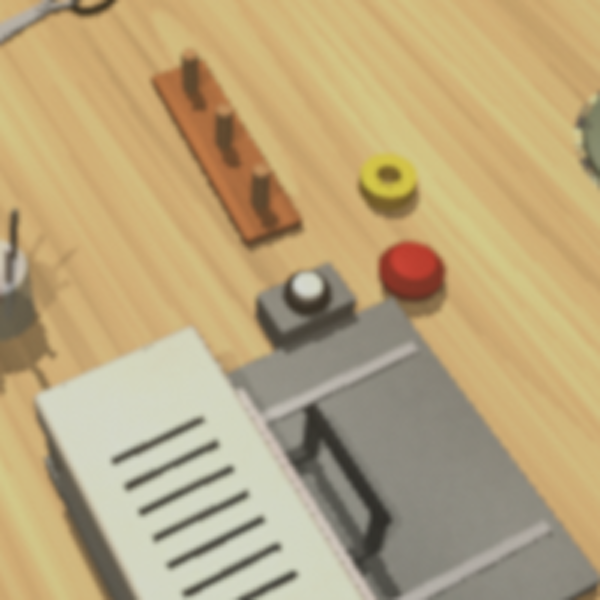

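The last scene picture shows the tray home, with the handle at (345,480). The button is up again at (307,287), having gone down the full 6 mm to its stop. The bystanders are in place.

```bash
python3 -c "
from cell import bot
print(bot.close_job())"
```

```text
the job is handed in; nothing more can be done
None
```

The job is handed in at about 148 s of the 210 s limit: all three tins and three rolls were seated in their nests, the tray was pushed home, and the start button was pressed fully and sprang back; the judge returned no verdict.

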